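# Start and run down the transformer's clamp nut

## Task

Fit the big orange flange nut, flange down, on the steel stud in the middle of the power supply's transformer: set it level on the stud, turn it back anticlockwise until the thread drops in, then run it down clockwise until its flange sits flat on the aluminium washer, and let go. Feel your way and never force it, and leave the other things on the bench where they are.

Things in the scene. Friction and masses are not known exactly. Their poses are not given: they have to be found in the camera images.
- nut_mid (a point): Mid-point (on the axis, 14 mm above the underside) of the orange flange nut, loose on the blue parts mat, flange down. Hexagon 40 mm across flats, 28 mm tall in all; flange 58 mm wide is the lowest 5 mm. z is its axis up; y points square at a flat, x at a corner. About 50 to 85 g. In its open 30 mm bore three lugs at 120 degrees, undersides 14 mm above the nut's underside, are its thread.
- stud_top (a point): Pointed tip of the fixed upright steel stud, 35.5 mm above the washer: 9 mm wide here, a cone down to 17.4 mm wide 5 mm lower, so a nut up to 3 mm off centres itself, with 1 mm play. The stud's turned position differs every time and is not reported.
- crown (a point): On the stud's axis, 23.5 mm above the washer: flat top of its three-start right-hand thread (18 mm per turn). Three 28 degree entry slots, 2.5 mm stop on each one's anticlockwise edge. Nut resting here: underside 9.5 mm above washer (12 if on the stops). Clockwise it jams on the stops; anticlockwise, within 120 degrees, it drops to 4-5 mm above the washer; then anticlockwise is blocked.
- seat (a point): Top centre of the aluminium washer (84 mm wide) on the transformer, on the stud's axis. From the drop-in the nut screws down clockwise by 90 to 120 degrees until its flange lies on this washer (nut's mid-point 14 mm above this point). Resting loose the nut turns almost freely; 0.1 N m of resistance about the stud means that it is blocked or home, and 0.25 N m is forcing it (over 90 N of contact force).
- sled: The power-supply sled, fixed: aluminium plate 190 by 340 mm with 30 mm high wooden cheeks and a copper-coloured ring transformer 124 mm across, washer top at 61 mm. Origin under the stud's axis at table height; the board with black capacitors (up to 51 mm high) lies 100 to 230 mm to its -y side.
- nut: The same nut; origin in the centre of its underside.
- module_a: Bystander: black synthesizer module 128 x 60 mm, 40 mm high, lying face up.
- module_b: Bystander: silver synthesizer module 128 x 40 mm, 40 mm high, lying face up.
- driver: Bystander: screwdriver with red handle.
- small_nut: Bystander: small steel nut, 19 mm, on the mat's far edge.
- knob_cap: Bystander: black knob cap 26 mm, on the mat's far edge.
- cleaner: Bystander: blue spray can, 50 mm wide, 150 mm tall.
Not all that is in view belongs to the job. Leave any black or yellow look-alike of the nut alone.

How it is judged (in metres and radians):
On the way:
1. the nut is set on the stud (horizontal distance between nut_mid and seat below 0.003 m and z of nut_mid in the frame of seat below 0.027 m), for 0.1 s.
At the end, for the whole second after the job is handed in: The nut is on the stud's axis within 3 mm, upright within 4 degrees, its flange down on the washer to within 1.2 mm, at rest (horizontal distance between nut_mid and seat below 0.003 m and z of nut_mid in the frame of seat below 0.0152 m and angle between nut_mid's own z axis and vertical below 0.07 rad and linear speed of nut below 0.01 m/s); the robot touches nothing.
It fails at once if the nut is forced: more than 90 N between nut and power supply (contact force between nut and sled above 90 N).
It fails at once if a bystander (module, screwdriver, small nut, knob cap or spray can) is moved more than 30 mm (distance of any of module_a, module_b, driver, small_nut, knob_cap, cleaner from where it was at the start of the episode above 0.03 m).
It also fails if it takes over 72 s, if anything falls off the work surface, if the arm or the gripper's body presses on something with over 40 N, if the wrist force passes 120 N, or if a joint passes its speed limit or range.

## Robot

A 6-joint arm with a two-finger parallel gripper is mounted at the origin on the work surface. World frame = base frame: x ahead of the robot, y to its left, z up, the work surface at z = 0. Lengths are in m, angles in degrees, forces in N, time in s.
With the tool pointing down it reaches from about 0.35 to 0.875 m from the base axis. Payload 4.2 kg.
Tool frame: the origin (TCP) lies at the very end of the fingers, on their centre line; the grasp point (between the pads) lies 19 mm behind it (r.grip_point_offset is the distance from the TCP to the grasp point, in m); z points along the fingers, y is the line along which they close (so a half turn about z gives the same grasp; the last joint's range is limited). The gripper opens to 87 mm and grips with 3 to 60 N. Pads are 19 mm wide; open, the fingers measure 117 mm over their backs; the gripper's body (75 mm by 190 mm) begins 51 mm behind the grasp point.
Start: joints at [14.817, 22.042, 0.453, 0, -68.411, -14.817], TCP at [0.625, 0, 0.223] pointing down, gripper open.
Joint ranges: [-179.83, 179.83], [-69.29, 118.12], [-61.27, 80.66], [-181.25, 117.63], [-171.15, -9.14], [-177.46, 177.46]. Speed limits (degrees/s): [159.86, 159.86, 180, 180, 180, 180].

## Interface

Orientations are given as a 3x3 rotation matrix whose columns are the frame's x, y, z axes.
In Python, from station import r, cams gives the robot as it stands. The module is installed in compiled form; this text tells all that it offers.
- The arm moves only by the shell command python3 -m handwheel 'ROWS'. ROWS is JSON, a list that holds one entry, the list of rows, each a list of 7 numbers: the turn, a rotation vector about the tool's x, y, z in units of 6 degrees (1.0 is 6 degrees), then the shift along the tool's x, y, z in m, then the finger opening in m, from 0 to 0.087. In form: [[[ax, ay, az, x, y, z, jaw], ...]]. A call has 1 to 12 rows; each row shifts and turns the commanded pose from where the row before left it, along the tool's axes as they then stand; what a row does not reach is not made up. A row lasts 1/10 s, in which the tool goes at most 50 mm and 8.59 degrees, less where a joint would pass 70% of its speed; a pose out of reach is approached as far as the arm can. A call with a gripper value outside its range is refused whole. The fingers move at their own pace and stop on an object; the grip force is fixed at half the most. Time passes only in rows, so rows that do not move let the fingers close. It gives the time, the measured TCP pose, the force, the opening and the grip force at its end, in the units of the state.
- r.sense(): the state, without advancing time (a new reading comes with each control period).
- cams.capture(name): name is "scene" or "side" or "wrist"; returns the picture (480x640x3 uint8, red, green, blue); there is no depth.
- cams.get_calibration(name): a dict with "camera_matrix" (3x3 intrinsics, pixels), "k1" (the pictures are not rectified: a ray, as slopes to the right and down, at radius r is drawn at 1 + k1 r^2 times it, then the intrinsics apply), "rvec" (rotation vector, rad) and "tvec" (3), from world to camera coordinates, as OpenCV has them; the wrist camera has in their place "T_tool_cam" (4x4, takes a point from camera to tool coordinates, whose origin is the TCP and whose axes are the flange's). Camera axes: x right, y down, z forward; pixel columns grow to the right and rows downward; lengths in m; the calibration is good to about 2 mm. A picture is of the moment at which its call begins: read the wrist's pose just before it. get_calibration takes no time and is no camera call.
- r.finish_job(): hands the job in; it is judged then, once.
The state is a dict: "time_s": time; "joints": joint angles; "joint_velocities": joint speeds; "effort": joint torques, N m; "tcp_pos": TCP position; "ee_rot": TCP orientation; "wrist_force": force on the tool from outside, world axes, zero at the start; "moment": the same for the moment, N m; "gripper_width": opening from 0.0 (shut) to 1.0 (fully open); "gripper_force": force on a finger pad.
Only numpy, scipy, OpenCV 4.12 (cv2) and the standard library are available. Lean on these libraries where they do the work, as an engineer would, in place of code of your own. Each camera call takes 0.05 s, during which the arm holds its last target. There are 200 camera calls.

## Working session

There is one attempt and no reset: what is moved stays moved. The work goes in short steps, Python scripts to look and compute and a shell command to move; the robot and the scene stay as the last step left them, time stands still between calls to the robot, and variables do not carry over. Pictures are saved under pics/ and viewed, at most 10 in all, crops included, and the job is handed in when it is done.

```bash
mkdir -p pics; python3 - <<'E'
from station import r,cams
import cv2,numpy as np
s=r.sense(); print(s['time_s'],s['tcp_pos'],s['ee_rot'],s['gripper_width'],s['wrist_force'],r.grip_point_offset)
for n in("scene","side","wrist"):
    im=cams.capture(n); cv2.imwrite(f'pics/{n}0.png',im[...,::-1]); print(n,cams.get_calibration(n))
E
```

```text
0.0 [6.24393690e-01 5.44855546e-05 2.21446192e-01] [[-1.66979767e-04 -9.99997531e-01 -2.21602838e-03]
 [-9.99999981e-01  1.67205592e-04 -1.01720523e-04]
 [ 1.02090804e-04  2.21601135e-03 -9.99997539e-01]] 1.0021323468798866 [-0.15096401  0.71702318  0.95696725] 0.0187
scene {'camera_matrix': array([[551.27410518,   0.        , 316.49248076],
       [  0.        , 551.27410518, 244.82600967],
       [  0.        ,   0.        ,   1.        ]]), 'k1': -0.012015593221077791, 'rvec': array([ 2.00297843,  1.13238682, -0.51755617]), 'tvec': array([-0.4313276 , -0.14638354,  1.22584348])}
side {'camera_matrix': array([[435.52060444,   0.        , 322.36320529],
       [  0.        , 435.52060444, 239.84496069],
       [  0.        ,   0.        ,   1.        ]]), 'k1': -0.09789747640914069, 'rvec': array([ 2.26333644, -0.3981665 ,  0.20801682]), 'tvec': array([-0.40123767,  0.28660294,  0.49998687])}
wrist {'camera_matrix': array([[408.79309063,   0.        , 324.48876692],
       [  0.        , 408.79309063, 235.54115271],
       [  0.        ,   0.        ,   1.        ]]), 'k1': 0.02446095414818516, 'T_tool_cam': array([[-1.75957129e-04, -9.66829324e-01, -2.55423230e-01,
         7.00598134e-02],
       [ 9.99999984e-01, -1.68259734e-04, -5.19869776e-05,
         3.43153623e-04],
       [ 7.28508979e-06, -2.55423235e-01,  9.66829339e-01,
        -1.61673851e-01],
       [ 0.00000000e+00,  0.00000000e+00,  0.00000000e+00,
         1.00000000e+00]])}
```

View pics/scene0.png

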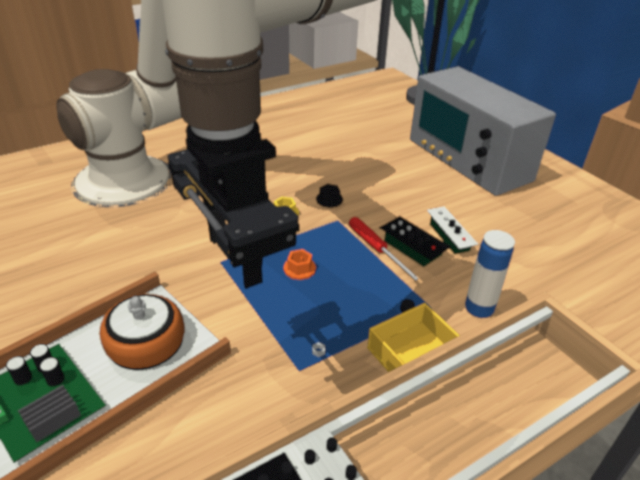

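View pics/side0.png

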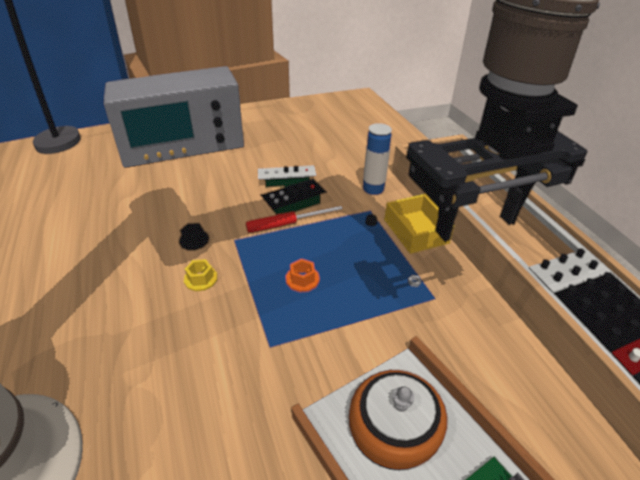

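Nut candidates: orange at scene (299,264) / side (302,276), yellow at side (200,274), and black at side (193,237). The orange one on the blue mat fits the description. The stud is at scene (138,303) / side (403,398). I'll confirm with one enlarged composite.

```bash
python3 - <<'E'
import cv2,numpy as np
a=cv2.imread('pics/scene0.png');b=cv2.imread('pics/side0.png')
def crop(im,x,y,w,h,k): return cv2.resize(im[y:y+h,x:x+w],(w*k,h*k),interpolation=cv2.INTER_CUBIC)
# scale 4 for stud (100x75), 8 for nut (50x37.5->50x37)
t=np.hstack([crop(a,270,235,80,60,5),crop(b,262,245,80,60,5)])
u=np.hstack([crop(a,92,285,100,75,4),crop(b,348,365,100,75,4)])
cv2.imwrite('pics/comp.png',np.vstack([t,u]))
E
```

```text
(no output)
```

View pics/comp.png

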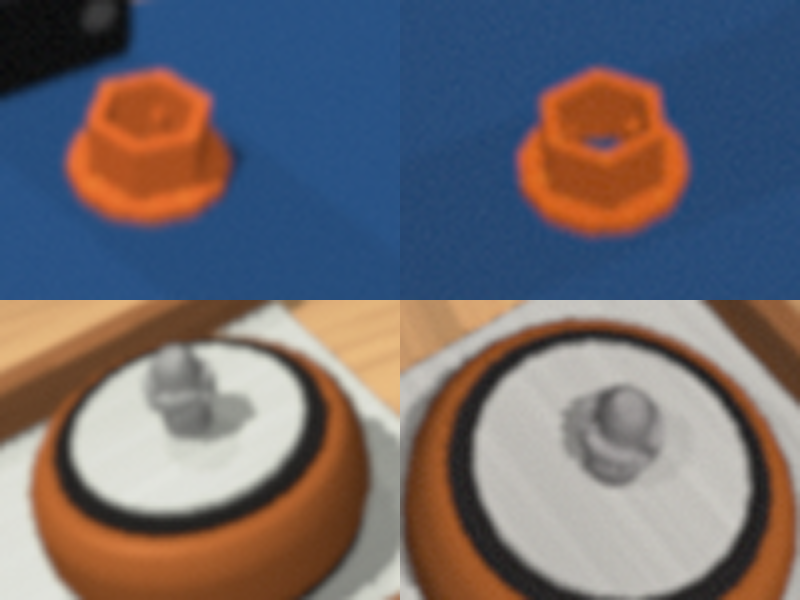

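The orange flange nut is confirmed: hexagon-top centre at scene (299.8,257.2) and side (302.3,268.4). The washer's centre is at scene (139,317) and side (401,407). Next I triangulate both.

```bash
cat > h.py <<'E'
from station import r,cams
import cv2,numpy as np
def ray(cam,p,pose=None):
    c=cams.get_calibration(cam);K=c['camera_matrix'];k=c['k1']
    d=np.array([(p[0]-K[0,2])/K[0,0],(p[1]-K[1,2])/K[1,1]]);u=d.copy()
    for _ in range(20):u=d/(1+k*(u@u))
    v=np.array([*u,1])
    if cam=='wrist':
        T=c['T_tool_cam'];R,t=pose
        return R@T[:3,3]+t,R@T[:3,:3]@v
    R=cv2.Rodrigues(c['rvec'])[0]
    return -R.T@c['tvec'],R.T@v
def atz(cam,p,z,pose=None):
    o,d=ray(cam,p,pose);return o+d*(z-o[2])/d[2]
def tri(rs):
    A=0;b=0
    for o,d in rs:
        d=d/np.linalg.norm(d);P=np.eye(3)-np.outer(d,d);A=A+P;b=b+P@o
    return np.linalg.solve(A,b)
E
python3 - <<'E'
from h import *
np.set_printoptions(precision=4,suppress=True)
for n,a,b,z in(('nut top',(299.8,257.2),(302.3,268.4),.028),('washer',(139.1,317.2),(401,407.3),.061),('tip',(135.5,297),(405.5,391),.0965)):
    print(n,tri([ray('scene',a),ray('side',b)]),atz('scene',a,z),atz('side',b,z))
for cam,C,o in(('scene',[(97,83),(160,70),(212,100),(200,142),(137,152),(88,120)],(270,235)),('side',[(199,70),(260,92),(262,142),(205,160),(143,142),(140,97)],(262,245))):
    Q=np.array([atz(cam,(o[0]+x/5,o[1]+y/5),.029)[:2] for x,y in C]);m=Q.mean(0);d=Q-m
    ang=np.degrees(np.arctan2(d[:,1],d[:,0]))
    print(cam,m,np.hypot(*d.T)*1e3,ang%60, np.degrees(np.angle(np.exp(6j*np.radians(ang)).sum()))/6)
E
```

```text
nut top [0.4613 0.1872 0.0291] [0.4602 0.1878 0.028 ] [0.4616 0.1883 0.028 ]
washer [ 0.4896 -0.1074  0.0572] [ 0.4935 -0.108   0.061 ] [ 0.4881 -0.1089  0.061 ]
tip [ 0.4889 -0.1062  0.0968] [ 0.4879 -0.105   0.0965] [ 0.489  -0.1072  0.0965]
scene [0.4611 0.1872] [24.3556 23.3442 23.3834 24.7665 22.8066 22.2236] [20.0719 19.8735 14.663  16.2409 19.1748 13.0069] 17.183320862902402
side [0.4614 0.1875] [22.9652 23.281  23.7431 20.4471 22.878  23.2506] [13.6652 11.7368 10.2581 14.7395 12.431  16.5282] 13.223486032874002
```

```bash
python3 -m handwheel '[[[0,0,0,-0.0234,0.0204,0.005,0.087],[0,0,0,-0.0234,0.0204,0.005,0.087],[0,0,0,-0.0234,0.0204,0.005,0.087],[0,0,0,-0.0234,0.0204,0.005,0.087],[0,0,0,-0.0234,0.0204,0.005,0.087],[0,0,0,-0.0234,0.0204,0.005,0.087],[0,0,0,-0.0234,0.0204,0.005,0.087],[0,0,0,-0.0234,0.0204,0.005,0.087],[0,0,1.25,0,0,0.01,0.087],[0,0,1.25,0,0,0.01,0.087],[0,0,0,0,0,0,0.087],[0,0,0,0,0,0,0.087]]]'
python3 - <<'E'
from h import *
s=r.sense();print(s['joints'],s['tcp_pos'],s['wrist_force'])
np.savez('w1.npz',R=s['ee_rot'],t=s['tcp_pos'])
im=cams.capture('wrist');cv2.imwrite('pics/w1.png',im[...,::-1])
E
```

```text
time_s: 1.35
tcp_pos: [0.4618, 0.1871, 0.1626]
ee_rot: [[-0.256, -0.967, -0.0], [-0.967, 0.256, -0.0], [0.0, 0.0, -1.0]]
wrist_force: [-0.1, 0.4, -0.0]
gripper_width: 1.001
gripper_force: 0.0
[ 4.07691085e+01  1.29599851e+01 -2.20706024e+01  1.43070740e-02
 -5.49924045e+01 -5.56170846e+01] [0.46184465 0.18713687 0.16256201] [-0.10775276  0.42728192 -0.0190986 ]
```

View pics/w1.png

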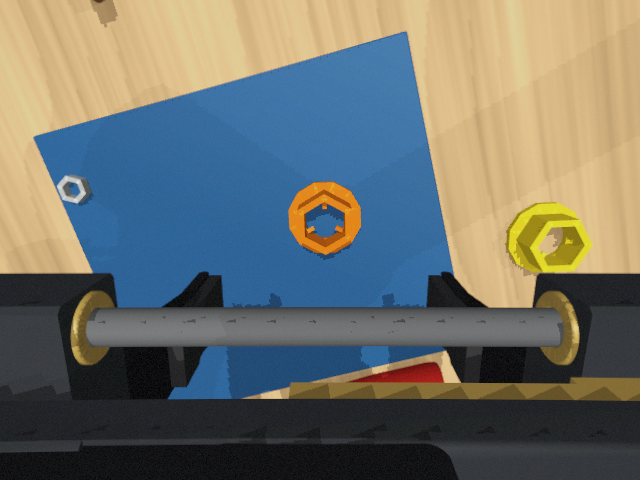

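The wrist view shows the orange nut with hexagon centre ≈(324,220), flange centre ≈(325,218), and its flats left and right, so they are square to the closing direction. The yellow look-alike at (550,240) stays untouched.

```bash
python3 - <<'E'
from h import *
d=np.load('w1.npz');p=(d['R'],d['t'])
im=cv2.imread('pics/w1.png').astype(int);B,G,R=im[...,0],im[...,1],im[...,2]
m=((R>140)&(G<170)&(B<80)&(R-G>60)).astype(np.uint8);m[:170]=0;m[265:]=0;m[:,:270]=0;m[:,380:]=0
y,x=np.nonzero(m);print(x.min(),x.max(),y.min(),y.max())
print(atz('wrist',((x.min()+x.max())/2,(y.min()+y.max())/2),.004,p))
for q in((324.3,220),):print(atz('wrist',q,.029,p))
for q in((303,200),(303,240),(346,200),(346,240),(324,188),(324,252)):print(q,d['R'].T@(atz('wrist',q,.029,p)-d['t']))
cv2.imwrite('pics/w1c.png',cv2.resize(im[170:270,260:390].astype(np.uint8),None,fx=6,fy=6,interpolation=cv2.INTER_CUBIC))
E
```

```text
289 360 182 254
[0.4615891  0.18706231 0.004     ]
[0.46072855 0.18320904 0.029     ]
(303, 200) [ 0.01897439 -0.0154804   0.1335696 ]
(303, 240) [-0.01131321 -0.01589454  0.13355605]
(346, 200) [0.01896726 0.01591213 0.13357141]
(346, 240) [-0.01132147  0.01631594  0.13355791]
(324, 188) [ 0.02775884 -0.00014513  0.13357441]
(324, 252) [-0.02071359 -0.00016864  0.13355276]
```

View pics/w1c.png

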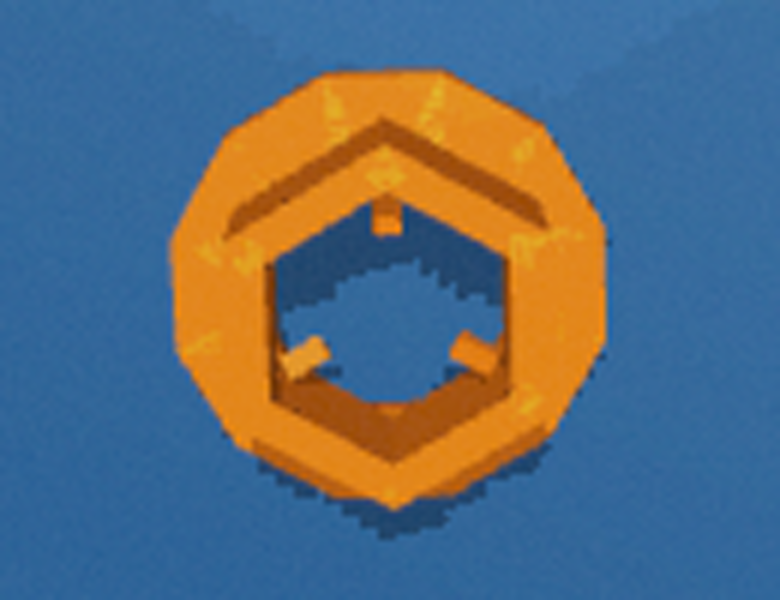

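```bash
python3 -m handwheel '[[[0,0,0,0,0,0.03,0.087],[0,0,0,0,0,0.03,0.087],[0,0,0,0,0,0.03,0.087],[0,0,0,0,0,0.03,0.087],[0,0,0,0,0,0.018,0.087],[0,0,0,0,0,0.014,0.087],[0,0,0,0,0,0,0.087],[0,0,0,0,0,0,0.03],[0,0,0,0,0,0,0.03],[0,0,0,0,0,0,0.03],[0,0,0,0,0,0,0.03],[0,0,0,0,0,0,0.03]]]'
```

```text
time_s: 2.6
tcp_pos: [0.462, 0.1874, 0.011]
ee_rot: [[-0.259, -0.966, 0.001], [-0.966, 0.259, 0.001], [-0.001, -0.001, -1.0]]
wrist_force: [0.3, 0.3, -0.3]
gripper_width: 0.628
gripper_force: 0.0
```

```bash
python3 -m handwheel '[[[0,0,0,0,0,0,0.03],[0,0,0,0,0,0,0.03],[0,0,0,0,0,0,0.03],[0,0,0,0,0,0,0.03],[0,0,0,0,0,0,0.03],[0,0,0,0,0,0,0.03]]]'
```

```text
time_s: 3.2
tcp_pos: [0.4618, 0.1873, 0.0107]
ee_rot: [[-0.259, -0.966, 0.0], [-0.966, 0.259, 0.0], [-0.0, -0.0, -1.0]]
wrist_force: [-1.3, -0.5, 1.9]
gripper_width: 0.458
gripper_force: 29.8
```

```bash
python3 -m handwheel '[[[0,0,0,0,0,-0.02,0.03],[0,0,0,0,0,-0.04,0.03],[0,0,0,0,0,-0.04,0.03],[0,0,0,0,0,-0.04,0.03],[0,0,0,0,0,-0.04,0.03],[0,0,0,0.03,-0.011,0,0.03],[0,0,0,0.04,-0.015,0,0.03],[0,0,0,0.045,-0.0165,0,0.03],[0,0,0,0.045,-0.0165,0,0.03],[0,0,0,0.045,-0.0165,0,0.03],[0,0,0,0.042,-0.0154,0,0.03],[0,0,0,0.03,-0.0115,0,0.03]]]'
python3 -m handwheel '[[[0,0,0,0,0,0,0.03],[0,0,0,0,0,0,0.03],[0,0,0,0,0,0,0.03]]]'
python3 - <<'E'
from h import *
s=r.sense();print(s['joints'],s['tcp_pos'],s['wrist_force'],s['moment'])
np.savez('w2.npz',R=s['ee_rot'],t=s['tcp_pos'])
im=cams.capture('wrist')[...,::-1];cv2.imwrite('pics/w2.png',im)
E
```

```text
time_s: 4.4
tcp_pos: [0.4883, -0.1092, 0.1901]
ee_rot: [[-0.261, -0.965, -0.001], [-0.965, 0.261, 0.0], [0.0, 0.001, -1.0]]
wrist_force: [-0.2, -0.1, -1.4]
gripper_width: 0.46
gripper_force: 29.8
time_s: 4.7
tcp_pos: [0.4888, -0.1063, 0.1902]
ee_rot: [[-0.258, -0.966, -0.001], [-0.966, 0.258, 0.0], [-0.0, 0.001, -1.0]]
wrist_force: [0.1, 0.8, -0.5]
gripper_width: 0.462
gripper_force: 29.8
[ 6.34915962e+00  1.15114225e+01 -1.95124018e+01 -2.02802802e-02
 -5.90078551e+01 -2.13122098e+01] [ 0.48875176 -0.10630942  0.19023321] [ 0.10695725  0.79807785 -0.52540957] [-0.01046508 -0.0630937  -0.00853312]
```

View pics/w2.png

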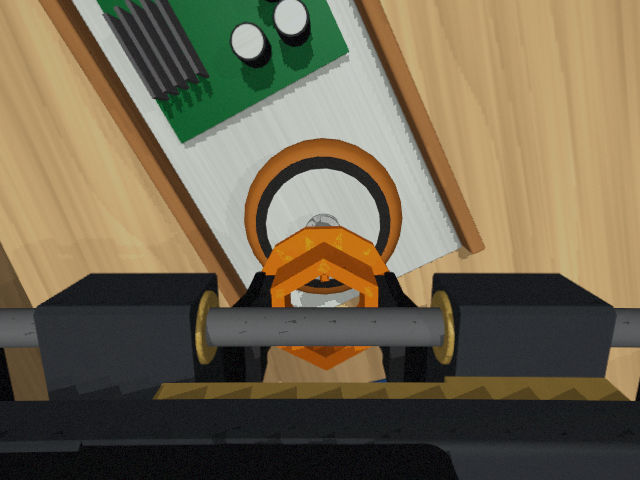

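The view shows the washer disc, spanning columns ≈266–380 with its top at row ≈168, directly ahead of the held nut. I'll fit the 84 mm disc edge.

```bash
python3 - <<'E'
from h import *
from scipy.optimize import least_squares
d=np.load('w2.npz');p=(d['R'],d['t'])
g=cv2.GaussianBlur(cv2.imread('pics/w2.png'),(0,0),1)[...,::-1].min(2).astype(float)
P=[]
for a in np.radians(np.arange(-190,11,4)):
    for q in np.arange(40,75,.25):
        x,y=323+q*np.cos(a),222+q*np.sin(a)
        if y>235: break
        if g[int(round(y)),int(round(x))]<110: P.append((x,y));break
for z in(.059,.061,.063):
    Q=np.array([atz('wrist',q,z,p)[:2] for q in P])
    f=least_squares(lambda v:np.hypot(*(Q-v[:2]).T)-v[2],[.489,-.106,.042],loss='soft_l1',f_scale=.0005)
    f2=least_squares(lambda v:np.hypot(*(Q-v[:2]).T)-.042,[.489,-.106],loss='soft_l1',f_scale=.0005)
    print(z,len(P),f.x,f2.x,np.std(f.fun))
E
```

```text
0.059 51 [ 0.4897864  -0.10690039  0.04198162] [ 0.48979248 -0.10687831] 0.0002399832020547659
0.061 51 [ 0.48965518 -0.10735906  0.04169486] [ 0.48975707 -0.10699173] 0.0002383421623646251
0.063 51 [ 0.48952395 -0.10781772  0.0414081 ] [ 0.48972399 -0.10710752] 0.00023670117406902015
```

```bash
python3 -m handwheel '[[[0,0,0,0.0004,-0.001,0.02,0.03],[0,0,0,0,0,0.035,0.03],[0,0,0,0,0,0.025,0.03],[0,0,0,0,0,0.01,0.03],[0,0,0,0,0,0.002,0.03],[0,0,0,0,0,0.002,0.03],[0,0,0,0,0,0,0.03]]]'; python3 -m handwheel '[[[0,0,0,0,0,0.002,0.03],[0,0,0,0,0,0.002,0.03],[0,0,0,0,0,0.001,0.03],[0,0,0,0,0,0.001,0.03],[0,0,0,0,0,0,0.03]]]'
python3 - <<'E'
from station import r
s=r.sense();print(s['tcp_pos'],s['moment'])
E
```

```text
time_s: 5.45
tcp_pos: [0.4908, -0.1072, 0.0976]
ee_rot: [[-0.258, -0.966, 0.002], [-0.966, 0.258, 0.0], [-0.001, -0.002, -1.0]]
wrist_force: [-1.1, -0.2, -1.6]
gripper_width: 0.458
gripper_force: 29.8
time_s: 5.95
tcp_pos: [0.4898, -0.1075, 0.0905]
ee_rot: [[-0.259, -0.966, -0.0], [-0.966, 0.259, -0.0], [0.0, 0.0, -1.0]]
wrist_force: [0.0, 0.1, -0.8]
gripper_width: 0.454
gripper_force: 29.8
[ 0.48976065 -0.10754418  0.0904546 ] [ 0.00948681 -0.01575378 -0.02880214]
```

```bash
python3 -m handwheel '[[[0,0,0,0,0,0.001,0.03],[0,0,0,0,0,0.001,0.03],[0,0,0,0,0,0.001,0.03],[0,0,0,0,0,0,0.03]]]'; python3 -m handwheel '[[[0,0,0,0,0,0.001,0.03],[0,0,0,0,0,0.001,0.03],[0,0,0,0,0,0.001,0.03],[0,0,0,0,0,0,0.03]]]'
python3 - <<'E'
from station import r
s=r.sense();print(s['tcp_pos'],s['moment'])
E
```

```text
time_s: 6.35
tcp_pos: [0.4897, -0.1075, 0.0874]
ee_rot: [[-0.259, -0.966, -0.0], [-0.966, 0.259, -0.0], [0.0, 0.0, -1.0]]
wrist_force: [0.4, -0.3, -0.8]
gripper_width: 0.462
gripper_force: 29.8
time_s: 6.75
tcp_pos: [0.4897, -0.1075, 0.0844]
ee_rot: [[-0.259, -0.966, -0.0], [-0.966, 0.259, -0.0], [0.0, 0.0, -1.0]]
wrist_force: [-0.1, -0.5, -1.0]
gripper_width: 0.459
gripper_force: 29.8
[ 0.48974178 -0.10747847  0.0843865 ] [-0.01427846 -0.01073685  0.00386011]
```

```bash
for i in 1 2; do python3 -m handwheel '[[[0,0,0,0,0,0.0005,0.03],[0,0,0,0,0,0.0005,0.03],[0,0,0,0,0,0,0.03]]]' | grep -E 'pos|force'; done; python3 -m handwheel '[[[0,0,0,0,0,0.0005,0.03],[0,0,0,0,0,0.0005,0.03],[0,0,0,0,0,0,0.03]]]'|grep -E 'pos|force'
```

```text
tcp_pos: [0.4898, -0.1075, 0.0835]
wrist_force: [0.5, -0.9, -1.0]
gripper_force: 29.8
tcp_pos: [0.4898, -0.1075, 0.0825]
wrist_force: [-0.3, 1.1, -1.3]
gripper_force: 29.8
tcp_pos: [0.4898, -0.1075, 0.0815]
wrist_force: [0.5, 0.1, -0.9]
gripper_force: 29.8
```

```bash
python3 -m handwheel '[[[0,0,0,0,0,0.0005,0.03],[0,0,0,0,0,0.0005,0.03],[0,0,0,0,0,0,0.03]]]' | grep -E 'pos|force'; python3 -m handwheel '[[[0,0,0,0,0,0.0005,0.03],[0,0,0,0,0,0,0.03]]]'|grep -E 'pos|force'; python3 -m handwheel '[[[0,0,0,0,0,0.0005,0.03],[0,0,0,0,0,0,0.03]]]'|grep -E 'pos|force'
```

```text
tcp_pos: [0.4898, -0.1075, 0.0805]
wrist_force: [0.4, -0.2, 0.1]
gripper_force: 29.8
tcp_pos: [0.4898, -0.1075, 0.08]
wrist_force: [0.2, 0.3, -0.9]
gripper_force: 29.8
tcp_pos: [0.4898, -0.1075, 0.0795]
wrist_force: [-0.2, 0.6, -1.8]
gripper_force: 29.8
```

```bash
for i in 1; do python3 -m handwheel '[[[0,0,0,0,0,0.0005,0.03],[0,0,0,0,0,0,0.03]]]' | grep -E 'pos|force'; done;  python3 -m handwheel '[[[0,0,0,0,0,0.0005,0.03],[0,0,0,0,0,0,0.03]]]'|grep -E 'pos|force'
```

```text
tcp_pos: [0.4898, -0.1075, 0.079]
wrist_force: [0.6, -0.3, -0.5]
gripper_force: 29.8
tcp_pos: [0.4899, -0.1075, 0.0785]
wrist_force: [-0.2, 0.2, -1.3]
gripper_force: 29.8
```

```bash
python3 -m handwheel '[[[0,0,0,0,0,0.0005,0.03],[0,0,0,0,0,0,0.03]]]' | grep -E 'pos|force';  python3 -m handwheel '[[[0,0,0,0,0,0.0005,0.03],[0,0,0,0,0,0,0.03]]]'|grep -E 'pos|force';  python3 -m handwheel '[[[0,0,0,0,0,0.0005,0.03],[0,0,0,0,0,0,0.03]]]'|grep -E 'pos|force'
```

```text
tcp_pos: [0.49, -0.1075, 0.0783]
wrist_force: [-1.0, 0.1, 1.3]
gripper_force: 29.8
tcp_pos: [0.49, -0.1075, 0.0781]
wrist_force: [-2.0, 0.8, 5.4]
gripper_force: 29.8
tcp_pos: [0.4901, -0.1075, 0.078]
wrist_force: [-2.7, 1.2, 7.7]
gripper_force: 29.8
```

```bash
python3 - <<'E'
from h import *
s=r.sense();np.savez('w3.npz',R=s['ee_rot'],t=s['tcp_pos']);print(s['tcp_pos'],s['moment'],s['wrist_force'])
a=cams.capture('wrist')[...,::-1];b=cams.capture('side')[...,::-1]
cv2.imwrite('pics/c3.png',np.vstack([cv2.resize(a[200:400,190:460],(540,400)),cv2.resize(b[350:450,335:470],(540,400),interpolation=cv2.INTER_CUBIC)])[:, :][:800])
im=np.hstack([cv2.resize(a[210:400,220:430],(400,362)),cv2.resize(b[355:445,350:450],(400,360),interpolation=cv2.INTER_CUBIC)[:360].copy() if False else cv2.resize(b[355:445,350:450],(400,362),interpolation=cv2.INTER_CUBIC)])
cv2.imwrite('pics/c3.png',im)
E
```

```text
[ 0.49005105 -0.10753587  0.07800824] [ 0.26982425  0.75826908 -0.06977993] [-2.71064856  1.24835036  7.72770741]
```

View pics/c3.png

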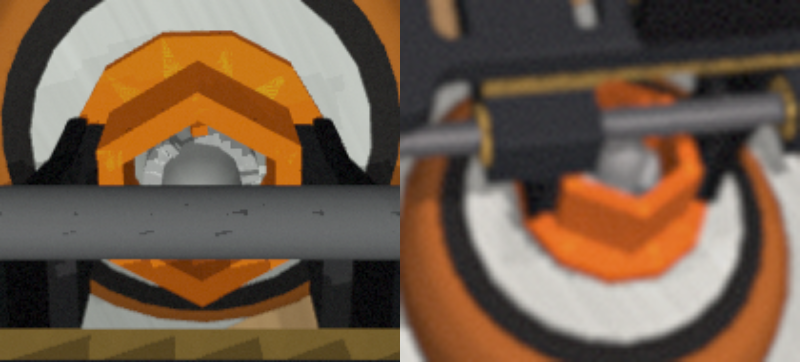

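The nut is on the stud, with the tip inside its bore. First contact came at TCP z ≈ 0.0785, so it is resting on the crown. I'll turn anticlockwise with a light push.

```bash
cat > q.py <<'E'
from station import r
s=r.sense();print('M',s['moment'].round(3) if hasattr(s['moment'],'round') else s['moment'],'F',[round(float(v),1) for v in s['wrist_force']],'p',[round(float(v),4) for v in s['tcp_pos']],'j6',round(float(s['joints'][5]),1),'t',s['time_s'])
E
python3 -m handwheel '[[[0,0,-1,0,0,0,0.03],[0,0,0,0,0,0,0.03]]]' >/dev/null; python3 q.py; python3 -m handwheel '[[[0,0,-1,0,0,0,0.03],[0,0,0,0,0,0,0.03]]]' >/dev/null; python3 q.py
```

```text
M [0.55  0.318 0.081] F [-0.7, 1.5, 6.2] p [0.4907, -0.1073, 0.078] j6 -15.1 t 9.65
M [ 0.433  0.108 -0.01 ] F [0.5, 1.4, 5.3] p [0.4908, -0.1073, 0.0778] j6 -9.2 t 9.85
```

```bash
python3 -m handwheel '[[[0,0,-1,0,0,0,0.03],[0,0,0,0,0,0,0.03]]]' >/dev/null; python3 q.py; python3 -m handwheel '[[[0,0,-1,0,0,0,0.03],[0,0,0,0,0,0,0.03]]]' >/dev/null; python3 q.py;python3 -m handwheel '[[[0,0,-1,0,0,0,0.03],[0,0,0,0,0,0,0.03]]]' >/dev/null; python3 q.py
```

```text
M [ 0.778 -0.093  0.022] F [-0.0, 2.2, -0.1] p [0.4904, -0.1072, 0.0771] j6 -3.3 t 10.05
M [ 1.318 -0.015 -0.114] F [0.5, 4.1, 3.0] p [0.4903, -0.1069, 0.077] j6 2.6 t 10.25
M [ 1.582  0.092 -0.348] F [-0.8, 5.6, 3.0] p [0.4903, -0.1069, 0.0771] j6 8.6 t 10.45
```

Fz fell away at j6 ≈ -3, which means the slot is found. Further turning was blocked by the slot edge, so I back off clockwise and lower gently.

```bash
python3 -m handwheel '[[[0,0,1,0,0,0,0.03],[0,0,0.5,0,0,0,0.03],[0,0,0,0,0,0,0.03]]]' >/dev/null; python3 q.py; python3 -m handwheel '[[[0,0,0,0,0,0.0005,0.03],[0,0,0,0,0,0.0005,0.03],[0,0,0,0,0,0,0.03]]]' >/dev/null; python3 q.py
```

```text
M [ 0.757 -0.28  -0.023] F [0.9, 2.4, 1.0] p [0.4901, -0.1075, 0.077] j6 -0.4 t 10.75
M [ 0.97  -0.25  -0.046] F [0.9, 3.2, 0.1] p [0.4896, -0.1074, 0.0757] j6 -0.2 t 11.05
```

```bash
python3 -m handwheel '[[[0,0,0,-0.0005,0,0.0005,0.03],[0,0,0,0,0,0.0005,0.03],[0,0,0,0,0,0,0.03]]]' >/dev/null; python3 q.py; python3 -m handwheel '[[[0,0,0,0,0,0.0005,0.03],[0,0,0,0,0,0.0005,0.03],[0,0,0,0,0,0,0.03]]]' >/dev/null; python3 q.py
```

```text
M [ 0.42  -0.076  0.063] F [1.1, 1.8, -0.9] p [0.4893, -0.1071, 0.0748] j6 -0.3 t 11.35
M [ 0.348 -0.021 -0.072] F [-0.3, 1.0, -0.2] p [0.4895, -0.1071, 0.0739] j6 -0.3 t 11.65
```

```bash
python3 -m handwheel '[[[0,0,0,-0.0002,0,0.0004,0.03],[0,0,0,0,0,0.0004,0.03],[0,0,0,0,0,0,0.03]]]' >/dev/null; python3 q.py; python3 -m handwheel '[[[0,0,0,0,0,0.0004,0.03],[0,0,0,0,0,0,0.03]]]' >/dev/null; python3 q.py
```

```text
M [0.118 0.007 0.005] F [0.2, -0.1, -0.3] p [0.4896, -0.1069, 0.0731] j6 -0.3 t 11.95
M [0.035 0.171 0.051] F [-0.6, 0.8, 1.0] p [0.4897, -0.1069, 0.073] j6 -0.3 t 12.15
```

Thread dropped in, with contact at TCP z = 0.073, about 4–5 mm above the washer. Now I run it down clockwise, 0.3 mm per 6°.

```bash
python3 -m handwheel '[[[0,0,1,0,0,0.0003,0.03],[0,0,1,0,0,0.0003,0.03],[0,0,0,0,0,0,0.03]]]' >/dev/null; python3 q.py; python3 -m handwheel '[[[0,0,1,0,0,0.0003,0.03],[0,0,1,0,0,0.0003,0.03],[0,0,0,0,0,0,0.03]]]' >/dev/null; python3 q.py
```

```text
M [0.093 0.008 0.008] F [0.5, 0.9, -0.6] p [0.49, -0.1068, 0.0724] j6 -12.3 t 12.45
M [0.058 0.059 0.028] F [0.7, -0.6, 0.8] p [0.49, -0.1068, 0.0718] j6 -24.2 t 12.75
```

```bash
python3 -m handwheel '[[[0,0,1,0,0,0.0003,0.03],[0,0,1,0,0,0.0003,0.03],[0,0,1,0,0,0.0003,0.03],[0,0,0,0,0,0,0.03]]]' >/dev/null; python3 q.py; python3 -m handwheel '[[[0,0,1,0,0,0.0003,0.03],[0,0,1,0,0,0.0003,0.03],[0,0,0,0,0,0,0.03]]]' >/dev/null; python3 q.py
```

```text
M [0.071 0.065 0.012] F [0.2, 0.2, 0.8] p [0.4899, -0.1068, 0.0709] j6 -42.1 t 13.15
M [ 0.069 -0.102 -0.001] F [0.2, 0.0, 0.2] p [0.4899, -0.1068, 0.0702] j6 -54.0 t 13.45
```

```bash
python3 -m handwheel '[[[0,0,1,0,0,0.0003,0.03],[0,0,1,0,0,0.0003,0.03],[0,0,0,0,0,0,0.03]]]' >/dev/null; python3 q.py; python3 -m handwheel '[[[0,0,1,0,0,0.0003,0.03],[0,0,0,0,0,0,0.03]]]' >/dev/null; python3 q.py
```

```text
M [-0.014 -0.08   0.011] F [0.5, 0.4, 0.1] p [0.49, -0.1068, 0.0697] j6 -66.0 t 13.75
M [-0.011 -0.078 -0.039] F [-0.6, 0.5, 0.7] p [0.49, -0.1068, 0.0694] j6 -72.0 t 13.95
```

```bash
python3 -m handwheel '[[[0,0,1,0,0,0.0003,0.03],[0,0,0,0,0,0,0.03]]]' >/dev/null; python3 q.py; python3 -m handwheel '[[[0,0,1,0,0,0.0003,0.03],[0,0,0,0,0,0,0.03]]]' >/dev/null; python3 q.py; python3 -m handwheel '[[[0,0,1,0,0,0.0003,0.03],[0,0,0,0,0,0,0.03]]]' >/dev/null; python3 q.py
```

```text
M [ 0.017 -0.071 -0.024] F [0.7, -0.6, 1.1] p [0.4899, -0.1068, 0.069] j6 -78.0 t 14.15
M [-0.095 -0.138 -0.072] F [0.8, -0.3, 0.6] p [0.4898, -0.1068, 0.0687] j6 -84.0 t 14.35
M [-0.039 -0.216 -0.007] F [0.9, 0.1, 1.1] p [0.4903, -0.1068, 0.0687] j6 -90.0 t 14.55
```

```bash
python3 -m handwheel '[[[0,0,0.5,0,0,0.00015,0.03],[0,0,0,0,0,0,0.03]]]' >/dev/null; python3 q.py; python3 -m handwheel '[[[0,0,0.5,0,0,0.00015,0.03],[0,0,0,0,0,0,0.03]]]' >/dev/null; python3 q.py
```

```text
M [-0.26  -0.277  0.007] F [1.5, -0.7, 1.9] p [0.4905, -0.1068, 0.0686] j6 -93.0 t 14.75
M [-0.282 -0.281  0.046] F [1.5, -0.3, 4.3] p [0.4906, -0.1068, 0.0686] j6 -96.1 t 14.95
```

```bash
python3 -m handwheel '[[[0,0,0.5,0,0,0.00015,0.03],[0,0,0,0,0,0,0.03]]]' >/dev/null; python3 q.py
```

```text
M [-0.337 -0.3   -0.032] F [0.2, 0.5, 6.1] p [0.4907, -0.1069, 0.0686] j6 -99.1 t 15.15
```

```bash
python3 -m handwheel '[[[0,0,0.5,0,0,0,0.03],[0,0,0,0,0,0,0.03]]]' >/dev/null; python3 q.py; python3 -m handwheel '[[[0,0,0.5,0,0,0,0.03],[0,0,0,0,0,0,0.03]]]' >/dev/null; python3 q.py
```

```text
M [-0.321 -0.307 -0.04 ] F [0.7, -0.1, 4.2] p [0.4907, -0.1069, 0.0686] j6 -102.1 t 15.35
M [-0.329 -0.289  0.009] F [0.5, -0.1, 6.0] p [0.4907, -0.1069, 0.0686] j6 -105.1 t 15.55
```

```bash
python3 -m handwheel '[[[0,0,0.5,0,0,0,0.03],[0,0,0,0,0,0,0.03]]]' >/dev/null; python3 q.py; python3 -m handwheel '[[[0,0,0.5,0,0,0,0.03],[0,0,0,0,0,0,0.03]]]' >/dev/null; python3 q.py
```

```text
M [-0.364 -0.308 -0.017] F [1.7, -0.6, 6.2] p [0.4906, -0.1069, 0.0686] j6 -108.1 t 15.75
M [-0.296 -0.141 -0.017] F [0.7, 0.4, 7.2] p [0.4905, -0.1068, 0.0686] j6 -111.1 t 15.95
```

The TCP stays at 0.0686 while Fz rises to 6–7 N, 9.9 mm below the crown contact, so the flange is on the washer. I'll ease off, open, lift and look.

```bash
python3 -m handwheel '[[[0,0,0,0,0,-0.0005,0.03],[0,0,0,0,0,0,0.087],[0,0,0,0,0,0,0.087],[0,0,0,0,0,0,0.087],[0,0,0,0,0,0,0.087],[0,0,0,0,0,0,0.087],[0,0,0,0,0,0,0.087],[0,0,0,0,0,0,0.087],[0,0,0,0,0,0,0.087]]]' |grep grip; python3 -m handwheel '[[[0,0,0,0,0,-0.01,0.087],[0,0,0,0,0,-0.03,0.087],[0,0,0,0,0,-0.04,0.087],[0,0,0,0,0,-0.04,0.087],[0,0,0,0,0,0,0.087],[0,0,0,0,0,0,0.087]]]'
python3 - <<'E'
from h import *
s=r.sense();np.savez('w4.npz',R=s['ee_rot'],t=s['tcp_pos'])
a=cams.capture('wrist')[...,::-1];b=cams.capture('side')[...,::-1];cv2.imwrite('pics/w4.png',a)
im=np.hstack([cv2.resize(a[140:290,220:420],(400,300)),cv2.resize(b[355:445,345:465],(400,300),interpolation=cv2.INTER_CUBIC)])
cv2.imwrite('pics/c4.png',im)
E
```

```text
gripper_width: 0.986
gripper_force: 0.0
time_s: 17.45
tcp_pos: [0.4901, -0.1066, 0.1899]
ee_rot: [[-0.966, 0.259, 0.003], [0.259, 0.966, 0.001], [-0.003, 0.001, -1.0]]
wrist_force: [-0.3, 0.1, -0.1]
gripper_width: 1.0
gripper_force: 0.0
```

View pics/c4.png

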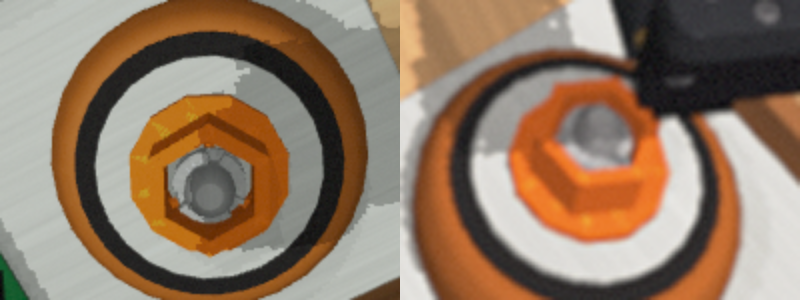

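The flange sits concentric on the washer, with flange centre ≈(210,174) against washer centre ≈(208,169) in the crop. The size ratio of 0.696 fits a seated flange, and the gripper is clear, so I hand in.

```bash
python3 -c "
from station import r
print(r.finish_job())"
```

```text
the job is handed in; nothing more can be done
None
```

I set the orange nut on the stud, dropped it into the thread and ran it down until its flange sat on the washer. I then released it with the gripper clear and handed the job in; no verdict came back, and while finding the slot the turning resistance briefly reached about 0.35 N m (above your 0.25 N m mark, at wrist forces of only about 6 N) before I backed off.

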